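Bring the lemon into the slicing station and hold it in the ratchet clamp

TASK

Push the lemon's carriage along its rails from the loading end until it clicks into the notch of the slicing station, right in front of the clamp jaw, while the jaw is still clear of the lemon. Then pump the clamp's orange trigger against its black grip, squeezing it home and letting it spring back, until the sprung jaw has come up against the lemon and holds it firmly on the fence without crushing it, and finish still holding the trigger squeezed home so that the lemon can be sliced. Leave the mug, the lime and the spice jar where they are.

Things in the scene. Friction and masses are not known exactly. Their poses are not given: they have to be found in the camera images.
- jig: Fruit slicing jig on a wooden board 250 x 360 x 22 mm, fixed to the worktop. Origin: centre of the board's underside; x points from the clamp to the fence (away from the robot), y along the two round rails to the loading end (robot's left), z up. The black clamp stands on the near half at y = 0; a toothed bar along x ends in the jaw. Other texts give jig coordinates in this frame.
- clamp: Black ratchet clamp, same frame as the jig. Housing: x -105 to -27, y -14 to 14, up to z 104 mm, round the trigger's pin to z 131. Bar at z 68 mm, sticks out behind to x -156. Fixed grip: x -95.5 to -82.5, y -12 to 12, up to z 174 mm. A true ratchet that holds its gain: each full squeeze and release of the trigger feeds the bar about 5 mm. Squeezing takes 3 to 6 N, up to 15 N as the jaw presses.
- grip_back (a point): Back face of the fixed grip, mid width, at jig x -95.5, z 155 mm. Grip plus trigger measure 25 mm outside when squeezed home (middle at jig x -83 mm), 37 mm when released. Squeeze from above: fingers closing along the jig's x, straddling grip and trigger, tips down to about z 139 mm. The grip does not move, so centre the gripper on the squeezed middle.
- trigger_front (a point): Front (pushing) face of the orange trigger, 20 mm wide, 38 mm above its pin (pin at jig x -70, z 117 mm). Released: jig x -58.5, z 153 mm; squeezed home: x -70.5, z 155 mm. The trigger's top is 52 mm above the pin; its front edge there stands at jig x -54 mm when released.
- trigger (a joint): Angle of the clamp's trigger, rad: 0 = released (leaning 0.32 rad away from the grip), 0.32 = squeezed home, upright, against its stop. A spring returns it. To feed a tooth it must be squeezed to 0.28 or more and let back to 0.04 or less.
- carriage: White carriage on the rails. Origin at worktop height, at jig x 0 and the jig y of the cradle's middle; axes as the jig's. Jig y 100 mm = notch at the loading end, 0 = notch of the slicing station in front of the jaw; end stops at y 112 and -34. The spring-ball notches catch within about 4 mm and take about 6 N to push into or out of; elsewhere the carriage runs freely (1 N).
- post (a point): On the axis of the carriage's push post: steel, 14 mm thick, z 42 to 80 mm, with a red knob 22 mm wide on top (to z 97 mm), on an arm at the carriage's near left corner. The point is at z 80 mm, jig x -15 mm, 76 mm to the jig's +y of the cradle's middle, so jig y 76 mm at the slicing station. The arm plate (36 mm wide) round its foot ends at z 42 mm.
- cradle (a point): Middle of the carriage's cradle floor, under the lemon (z 45 mm). The fence's front face is 28 mm beyond it in the jig's x, end lips 20 mm high stand 51 mm to either side; the floor tilts 6 degrees down to the fence.
- lemon: Yellow lemon 78 x 55 x 56 mm, about 0.11 kg, lying along the rails in the carriage's cradle, against the slotted white fence. Origin: centre of its underside as it first lies, x along its length. It is a rigid, loose fruit.
- bar (a joint): Feed of the toothed bar, m: 0 = drawn back, grows towards the fence; the pad face is at jig x = 25 mm + feed while the pad is not pressed in.
- jaw_pad (a joint): How far the sprung jaw pad is pushed back towards the bar, m: 0 = touching nothing, about 0.018 = pressed right in. The pad bears on the lemon with 2 N at first touch and 0.6 N more per mm, about 13 N when right in; beyond that it is rigid and crushes the lemon.
- pad_face (a point): Middle of the front face of the jaw pad, an orange comb with black rubber teeth, 60 mm wide, z 55 to 91 mm; the point is at z 73 mm.
- mug: Small white mug, red-brown inside, 62 x 92 x 51 mm, right of the jig; origin centre of its underside. Leave alone.
- lime: Green lime 55 x 46 x 45 mm left of the jig, origin centre of its underside. Leave alone.
- spice_jar: Spice jar with red lid, 45 mm thick, 106 mm high, left behind the jig, origin centre of its underside. Leave alone.
Not all that is in view belongs to the job. What is shaped like the lemon but blue is not meant.

How it is judged (in metres and radians):
On the way, in this order (a step that is already met when the one before it is completed fails the run):
1. the carriage rests in the slicing station's notch (within 3 mm) with the jaw still clear of the lemon (y of carriage in the frame of jig between -0.003 and 0.003 m and linear speed of carriage below 0.01 m/s and contact force between lemon and jig below 0.3 N), for 0.3 s.
2. the trigger is squeezed home while the jaw is still clear of the lemon (value of joint trigger above 0.26 rad and contact force between lemon and jig below 0.3 N), for 0.05 s.
3. the trigger is let spring back (value of joint trigger below 0.06 rad), for 0.05 s.
4. the jaw bears on the lemon (contact force between lemon and jig above 1.5 N), for 0.1 s.
At the end, for the whole second after the job is handed in: The carriage is in the slicing notch (within 4 mm), the jaw bears on the lemon with 1.5 to 16 N, the lemon is in its cradle (within 25 mm of its middle), and the fingers hold the trigger squeezed home (over 0.26 of 0.32 rad) (y of carriage in the frame of jig between -0.004 and 0.004 m and contact force between lemon and jig between 1.5 and 16 N and value of joint trigger above 0.26 rad and contact force between the fingers and jig above 3 N and horizontal distance between lemon and cradle below 0.025 m); the arm keeps its last pose, push and grip.
It fails at once if the lemon is crushed (over 20 N from the jaw) (contact force between lemon and jig above 20 N).
It fails at once if the lemon is pushed or lifted out of its cradle (distance between lemon and cradle above 0.04 m).
It fails at once if the mug is moved over 3 cm (distance of mug from where it was at the start of the episode above 0.03 m).
It fails at once if the lime is moved over 3 cm (distance of lime from where it was at the start of the episode above 0.03 m).
It fails at once if the spice jar is moved over 3 cm (distance of spice_jar from where it was at the start of the episode above 0.03 m).
It also fails if it takes over 61 s, if anything falls off the work surface, if the arm or the gripper's body presses on something with over 40 N, if the wrist force passes 120 N, or if a joint passes its speed limit or range.

ROBOT

A 6-joint arm with a two-finger parallel gripper is mounted at the origin on a cart in front of the work surface, level with it; the furniture and walls round the work are solid. World frame = base frame: x ahead of the robot, y to its left, z up, the work surface at z = 0. Lengths are in m, angles in degrees, forces in N, time in s.
With the tool pointing down it reaches from about 0.4 to 0.825 m from the base axis. Payload 7 kg.
Tool frame: the origin (TCP) lies at the centre of the arm's flange, where the gripper is bolted on; the fingertips stand 178 mm ahead of it and the grasp point (between the pads) lies 159 mm ahead of it (r.tips_ahead is the z of the fingertips in the tool frame, in m); z points along the fingers, y is the line along which they close (so a half turn about z gives the same grasp; the last joint's range is limited). The gripper opens to 88 mm and grips with 3 to 60 N. Pads are 19 mm wide; open, the fingers measure 130 mm over their backs; the gripper's body (78 mm by 193 mm) begins 47 mm behind the grasp point.
Start: joints at [85.663, 20.546, 0.682, 0, -70.136, -16.507], TCP at [0.24, 0.631, 0.405] pointing down, gripper open.
Joint ranges: [-176.03, 176.03], [-82.01, 121.73], [-58.28, 71.71], [-173.87, 95.51], [-174.79, -0.11], [-173.66, 173.66]. Speed limits (degrees/s): [136.94, 136.94, 172.46, 180, 180, 180].

INTERFACE

Orientations are given as [roll, pitch, yaw] about the fixed x, y, z axes, in that order (R = Rz(yaw) Ry(pitch) Rx(roll)).
In Python, from plant import r gives the robot as it stands. The module is installed in compiled form; this text tells all that it offers.
- The arm moves only by the shell command python3 -m pendant 'ROWS' [FORCE]. ROWS is JSON, a list that holds one entry, the list of rows, each a list of 7 numbers: the shift along the tool's x, y, z in m, then the turn, a rotation vector about the tool's x, y, z in degrees, then the gripper command: -1 is shut, 1 is fully open, values between are in proportion. A call has 1 to 5 rows; each row is the pose to reach, as a shift and turn from the pose commanded when the call began, along the tool's axes at that moment; what a row does not reach only later rows make up. A row lasts 1/10 s, in which the tool goes at most 50 mm and 8.59 degrees, less where a joint would pass 70% of its speed; a pose out of reach is approached as far as the arm can. A call with a gripper value outside its range is refused whole. The fingers move at their own pace and stop on an object; FORCE is the grip in N (left out, the last holds). Time passes only in rows, so rows that repeat a pose let the fingers close. It gives the time, the measured TCP pose, the force, the opening and the grip force at its end, in the units of the state.
- r.get_state(): the state, without advancing time (a new reading comes with each control period).
- r.capture(name): name is "scene" or "top" or "wrist"; returns the picture (480x640x3 uint8, red, green, blue); there is no depth.
- r.camera_params(name): a dict with "fx", "fy", "cx", "cy" (pixels), "R" (3x3) and "t" (3): a world point X has camera coordinates R X + t. Camera axes: x right, y down, z forward; pixel columns grow to the right and rows downward; lengths in m; the calibration is good to about 2 mm. A picture is of the moment at which its call begins: read the wrist's pose just before it. camera_params takes no time and is no camera call; for the wrist camera it gives the pose at the moment of the call.
- r.close_job(): hands the job in; it is judged then, once.
The state is a dict: "time_s": time; "joints": joint angles; "qd": joint speeds; "joint_torque": joint torques, N m; "tcp_pos": TCP position; "eef_rot": TCP orientation; "contact_force": force on the tool from outside, world axes, zero at the start; "moment": the same for the moment, N m; "gripper_width": finger opening in m; "gripper_force": force on a finger pad.
Only numpy, scipy, OpenCV 4.12 (cv2) and the standard library are available. Lean on these libraries where they do the work, as an engineer would, in place of code of your own. Each camera call takes 0.05 s, during which the arm holds its last target. There are 200 camera calls.

## Working session

There is one attempt and no reset: what is moved stays moved. The work goes in short steps, Python scripts to look and compute and a shell command to move; the robot and the scene stay as the last step left them, time stands still between calls to the robot, and variables do not carry over. Pictures are saved under pics/ and viewed, at most 13 in all, crops included, and the job is handed in when it is done.

```bash
mkdir -p pics; ls; python3 - <<'E'
from plant import r
import cv2
s=r.get_state();print(s['time_s'],s['tcp_pos'],s['eef_rot'],s['gripper_width'],r.tips_ahead)
for n in("scene","top"):
    cv2.imwrite(f"pics/{n}0.png",r.capture(n)[:,:,::-1])
    p=r.camera_params(n);print(n,p)
E
```

```text
pics
0.0 [0.24012037 0.6306419  0.40375685] [ 1.79909936e+02 -6.59947159e-03 -2.08519522e+01] 0.08776901351136397 0.1781
scene {'fx': 437.23185225244754, 'fy': 437.23185225244754, 'cx': 327.39563623455365, 'cy': 240.45891645678793, 'R': array([[ 0.89034717, -0.45473302, -0.02235595],
       [-0.25006648, -0.44740503, -0.85865912],
       [ 0.38045849,  0.7700952 , -0.51205929]]), 't': array([-0.50530384,  0.21776288,  0.86291571])}
top {'fx': 555.3043307343868, 'fy': 555.3043307343868, 'cx': 320.4127502213183, 'cy': 240.38964633736262, 'R': array([[-0.03011969, -0.99950949,  0.00857777],
       [-0.99605536,  0.02929679, -0.08375808],
       [ 0.0834657 , -0.0110667 , -0.9964492 ]]), 't': array([-0.03977567,  0.55997006,  1.15645646])}
```

View pics/scene0.png

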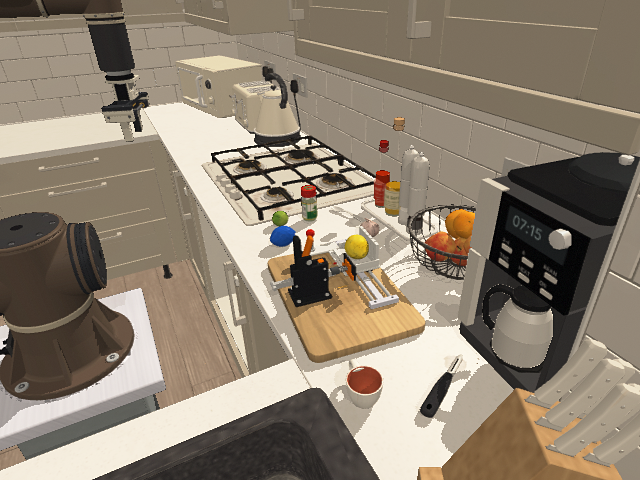

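View pics/top0.png

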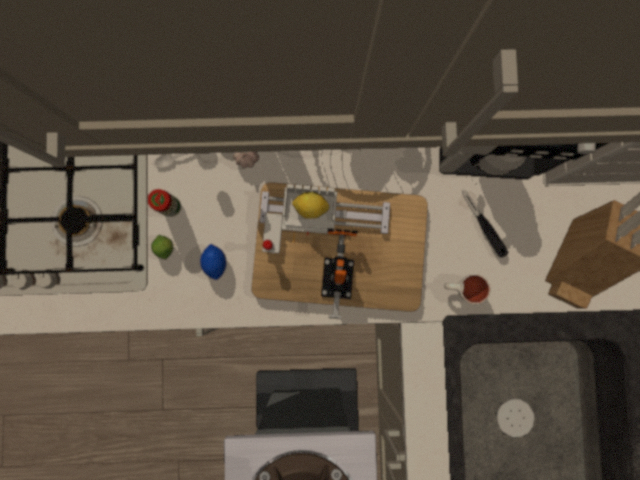

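Top view: lemon at (311,206), red knob at (267,244), clamp at (338,278), orange trigger at about (341,268). Mug (475,288), lime (163,246), jar (160,201). Things that could be mistaken: for the lemon, the blue fruit (213,262) and the lime; for the red knob, the jar lid (160,201). I choose the yellow one in the carriage and the small knob on the board. Next, close crops.

```bash
python3 - <<'E'
import cv2
a=cv2.imread("pics/top0.png")[170:320,240:440]
b=cv2.imread("pics/scene0.png")[220:370,260:440]
a=cv2.resize(a,None,fx=4,fy=4,interpolation=cv2.INTER_CUBIC);a=cv2.convertScaleAbs(a,alpha=1.5)
b=cv2.resize(b,None,fx=4,fy=4,interpolation=cv2.INTER_CUBIC)
cv2.imwrite("pics/topc.png",a);cv2.imwrite("pics/scenec.png",b)
E
```

```text
(no output)
```

View pics/topc.png

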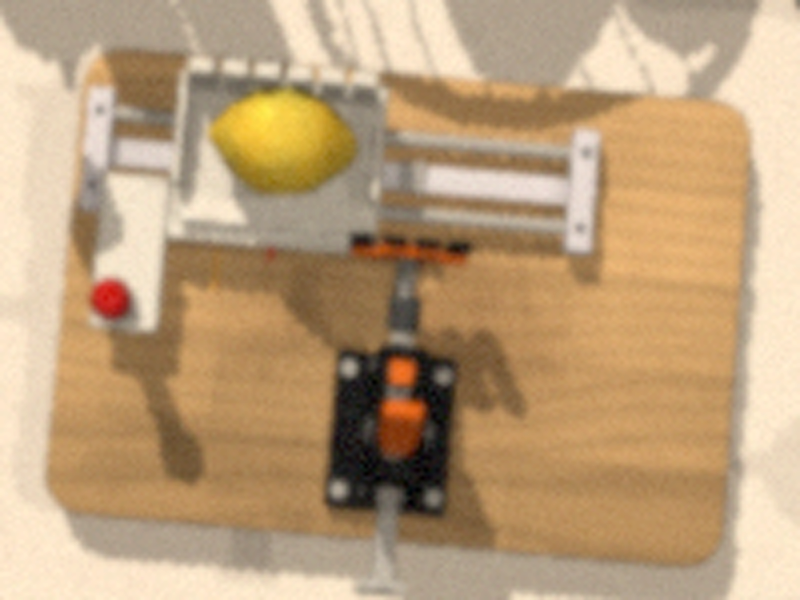

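View pics/scenec.png

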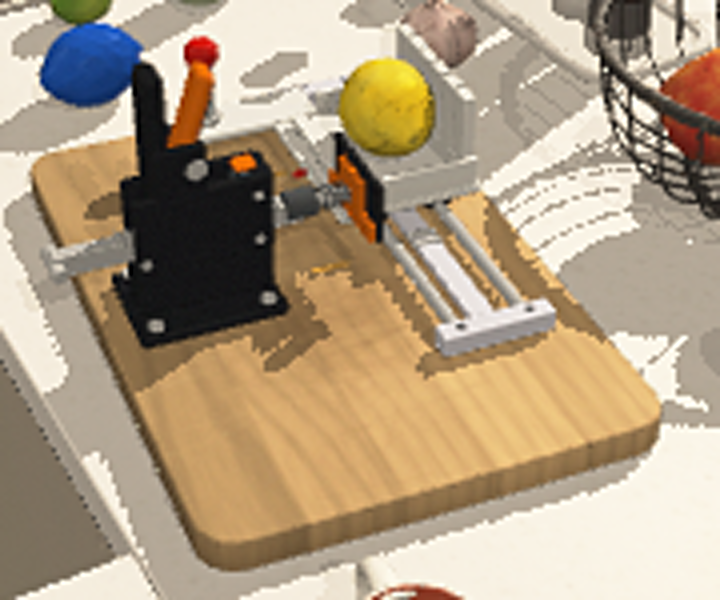

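The crops confirm the yellow lemon in the carriage and the knob at (110,299) in the top crop and (201,50) in the scene crop. The grip top is at (147,65) in the scene crop. The board corners in the top crop are about (85,48), (750,104), (720,567) and (46,508). I'll fit the jig pose from both views.

```bash
cat > h.py <<'E'
import numpy as np, cv2
from plant import r
from scipy.optimize import least_squares
def proj(n,X):
    p=r.camera_params(n) if isinstance(n,str) else n
    c=np.atleast_2d(X)@p['R'].T+p['t']
    return c[:,:2]/c[:,2:]*[p['fx'],p['fy']]+[p['cx'],p['cy']]
def tri(obs):
    f=lambda X:np.concatenate([proj(n,X)[0]-uv for n,uv in obs])
    s=least_squares(f,[.5,0,.1]);return s.x,s.fun
E
python3 - <<'E'
from h import *
T=lambda u,v:np.array([240-.375+u/4,170-.375+v/4]); S=lambda u,v:np.array([260-.375+u/4,220-.375+v/4])
obs=[('top',T(85,48),(125,180,22)),('top',T(750,104),(125,-180,22)),('top',T(720,567),(-125,-180,22)),('top',T(46,508),(-125,180,22)),
('top',T(110,299),(-15,176,90)),('scene',S(201,50),(-15,176,89)),('scene',S(147,65),(-89,0,174)),('top',T(378,590),(-156,0,68))]
P={n:r.camera_params(n) for n in('top','scene')}
def f(q,full=0):
    c,s=np.cos(q[2]),np.sin(q[2]);o=[]
    for n,uv,j in obs:
        j=np.array(j)/1e3
        X=[q[0]+c*j[0]-s*j[1],q[1]+s*j[0]+c*j[1],j[2]+q[3]]
        o.append(proj(P[n],X)[0]-uv)
    return np.concatenate(o)
s=least_squares(f,[.55,0,0,0]);print(s.x,np.degrees(s.x[2]));print(s.fun.reshape(-1,2).round(2))
print("knob tri",tri([('top',T(110,299)),('scene',S(201,50))]))
q=s.x;c,sn=np.cos(q[2]),np.sin(q[2])
for n,j in dict(knob=(-15,176),sq=(-83,0),slot=(-15,76)).items():
    x,y=np.array(j)/1e3;print(n,q[0]+c*x-sn*y,q[1]+sn*x+c*y)
E
```

```text
[ 0.54715214 -0.10198726 -0.11881207 -0.00574493] -6.807430068949761
[[  2.78  -1.27]
 [  2.78  -0.4 ]
 [  1.79   0.13]
 [  1.06  -0.21]
 [-11.4   -1.92]
 [ -2.01  -1.87]
 [  1.73   4.32]
 [  2.24   2.82]]
knob tri (array([0.54803708, 0.05113306, 0.09098409]), array([ 2.15663941e-04, -5.72443909e-04, -7.40822997e-04,  7.17140072e-05]))
knob 0.553119652468525 0.07454995559151802
sq 0.4647372813648651 -0.09214904403983833
slot 0.5412663790434915 -0.024745058931424646
```

The knob triangulates at z 0.091, which agrees with the text, but the carriage isn't exactly at y 100. I'll fit its y as well.

```bash
python3 - <<'E'
from h import *
T=lambda u,v:np.array([240-.375+u/4,170-.375+v/4]); S=lambda u,v:np.array([260-.375+u/4,220-.375+v/4])
obs=[('top',T(85,48),(125,180,22)),('top',T(750,104),(125,-180,22)),('top',T(720,567),(-125,-180,22)),('top',T(46,508),(-125,180,22)),
('top',T(110,299),(-15,None,89)),('scene',S(201,50),(-15,None,89)),('scene',S(147,65),(-89,0,174)),('top',T(378,590),(-156,0,68))]
P={n:r.camera_params(n) for n in('top','scene')}
def f(q):
    c,s=np.cos(q[2]),np.sin(q[2]);o=[]
    for n,uv,j in obs:
        j=np.array([j[0],q[3]*1e3 if j[1] is None else j[1],j[2]])/1e3
        o.append(proj(P[n],[q[0]+c*j[0]-s*j[1],q[1]+s*j[0]+c*j[1],j[2]])[0]-uv)
    return np.concatenate(o)
s=least_squares(f,[.55,0,0,.176],loss='soft_l1');print(s.x,np.degrees(s.x[2]));print(f(s.x).reshape(-1,2).round(2))
q=s.x;c,sn=np.cos(q[2]),np.sin(q[2])
for n,j in dict(knob=(-15,q[3]*1e3),sq=(-83,0),slot=(-15,76)).items():
    x,y=np.array(j)/1e3;print(n,q[0]+c*x-sn*y,q[1]+sn*x+c*y)
st=r.get_state();print(st['tcp_pos'])
E
```

```text
[ 0.54664846 -0.09663215 -0.11415708  0.14759142] -6.540718956258865
[[-0.27 -1.12]
 [ 0.61 -0.95]
 [ 0.09  0.2 ]
 [-1.55  0.57]
 [-0.21 -0.18]
 [ 0.13  0.55]
 [ 0.33  0.85]
 [ 0.06  3.35]]
knob 0.5485581302738858 0.05170726163259429
sq 0.4641886964707284 -0.08717768086827521
slot 0.5404032014541296 -0.01941818537033682
[0.24013317 0.63066815 0.40381765]
```

```bash
cat >> h.py <<'E'
from scipy.spatial.transform import Rotation as Ro
JY=-6.54; JO=np.array([.5466,-.0966])
def j2w(x,y):
    a=np.radians(JY);return JO+[np.cos(a)*x-np.sin(a)*y,np.sin(a)*x+np.cos(a)*y]
def w2j(p):
    a=np.radians(JY);d=np.array(p)[:2]-JO;return np.array([np.cos(a)*d[0]+np.sin(a)*d[1],-np.sin(a)*d[0]+np.cos(a)*d[1]])
def go(jx,jy,tipz):
    s=r.get_state();R=Ro.from_euler('xyz',s['eef_rot'],degrees=True)
    tgt=np.r_[j2w(jx,jy),tipz+r.tips_ahead]
    G=Ro.from_euler('xyz',[180,0,JY-90],degrees=True)
    print("jig tcp",w2j(s['tcp_pos']).round(4),"tips z",s['tcp_pos'][2]-r.tips_ahead,"shift",R.inv().apply(tgt-s['tcp_pos']).round(4),"turn",(R.inv()*G).as_rotvec(degrees=True).round(2))
E
python3 -c "
from h import *
go(-.015,.1476,.2255)"
```

```text
jig tcp [-0.3873  0.6876] tips z 0.22571765384773393 shift [0.4942 0.4312 0.0009] turn [ 7.000e-02 -6.000e-02  7.569e+01]
```

```bash
python3 -m pendant '[[[0.494,0.431,0.001,0,0,75.7,-0.05],[0.494,0.431,0.001,0,0,75.7,-0.05],[0.494,0.431,0.001,0,0,75.7,-0.05],[0.494,0.431,0.001,0,0,75.7,-0.05],[0.494,0.431,0.001,0,0,75.7,-0.05]]]' 20; python3 -c "
from h import *
go(-.015,.1476,.2255)"
```

```text
time_s: 0.6
tcp_pos: [0.3582, 0.4082, 0.404]
eef_rot: [180.0, -0.0, -64.1]
contact_force: [0.8, 1.4, 0.0]
gripper_width: 0.0529
gripper_force: 0.0
jig tcp [-0.2447  0.48  ] tips z 0.22593625660659614 shift [ 0.4038 -0.0158  0.0005] turn [ 2.000e-02 -2.000e-02  3.239e+01]
```

```bash
python3 -m pendant '[[[0.404,-0.016,0.001,0,0,32.4,-0.05],[0.404,-0.016,0.001,0,0,32.4,-0.05],[0.404,-0.016,0.001,0,0,32.4,-0.05],[0.404,-0.016,0.001,0,0,32.4,-0.05],[0.404,-0.016,0.001,0,0,32.4,-0.05]]]'; python3 -c "
from h import *
go(-.015,.1476,.2255)"
```

```text
time_s: 1.1
tcp_pos: [0.4772, 0.1884, 0.4037]
eef_rot: [180.0, 0.0, -96.4]
contact_force: [1.3, 0.5, 0.3]
gripper_width: 0.0414
gripper_force: 0.0
jig tcp [-0.1014  0.2752] tips z 0.22559317327125575 shift [ 1.278e-01 -8.610e-02  1.000e-04] turn [0.   0.01 0.11]
```

```bash
python3 -m pendant '[[[0.128,-0.086,0,0,0,0.1,-0.05],[0.128,-0.086,0,0,0,0.1,-0.05],[0.128,-0.086,0,0,0,0.1,-0.05],[0.128,-0.086,0,0,0,0.1,-0.05],[0.128,-0.086,0,0,0,0.1,-0.05]]]'; python3 -c "
from h import *
go(-.015,.1476,.2255)
p=r.camera_params('wrist');im=r.capture('wrist');cv2.imwrite('pics/w1.png',im[:,:,::-1])
print(p)
print('knob pred',proj(p,np.r_[j2w(-.015,.1476),.097]),'grip top',proj(p,np.r_[j2w(-.089,0),.174]))"
```

```text
time_s: 1.6
tcp_pos: [0.5488, 0.0523, 0.403]
eef_rot: [179.9, -0.0, -96.5]
contact_force: [0.3, -0.2, -0.7]
gripper_width: 0.0415
gripper_force: 0.0
jig tcp [-0.0148  0.1482] tips z 0.22485763447182874 shift [ 0.0006  0.0002 -0.0006] turn [ 0.07 -0.03  0.03]
{'fx': 352.8562722636141, 'fy': 352.8562722636141, 'cx': 322.8079157234791, 'cy': 237.55051769827875, 'R': array([[-0.99357157,  0.11319681,  0.00142344],
       [ 0.10946066,  0.95741855,  0.26714807],
       [ 0.02887748,  0.26558654, -0.96365444]]), 't': array([ 0.5394227 , -0.14342134,  0.35986776])}
knob pred [[323.32740794 228.10443247]] grip top [[467.17120766 -13.01649886]]
```

View pics/w1.png

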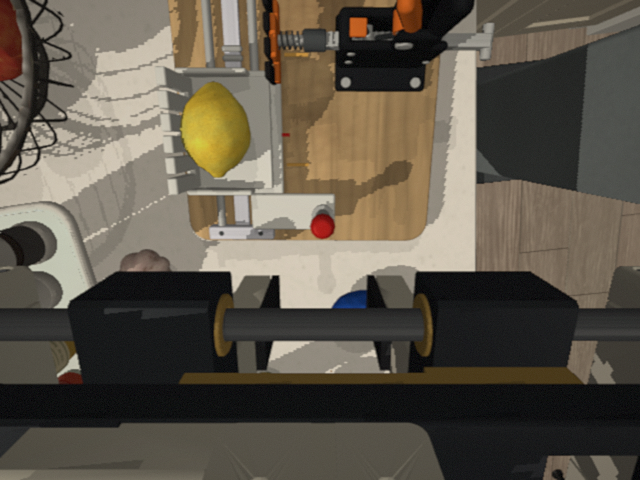

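The knob shows at (322,226) against a prediction of (323,228), so the fit holds to about 1–2 mm. The clamp and jaw are at the top of the picture, and there is nothing under the fingers. I'm descending to straddle the post.

```bash
python3 -m pendant '[[[0.0005,0,0.05,0,0,0,-0.05],[0.0005,0,0.1,0,0,0,-0.05],[0.0005,0,0.145,0,0,0,-0.05],[0.0005,0,0.176,0,0,0,-0.05],[0.0005,0,0.176,0,0,0,-0.05]]]' 20; python3 -m pendant '[[[0,0,0,0,0,0,-1],[0,0,0,0,0,0,-1],[0,0,0,0,0,0,-1],[0,0,0,0,0,0,-1],[0,0,0,0,0,0,-1]]]' 20;  python3 -c "
from h import *
go(-.015,.076,.049)"
```

```text
time_s: 2.15
tcp_pos: [0.5462, 0.0542, 0.2238]
eef_rot: [179.6, -0.2, -96.2]
contact_force: [-1.2, -1.0, -0.1]
gripper_width: 0.0419
gripper_force: 0.0
time_s: 2.65
tcp_pos: [0.5488, 0.0537, 0.2296]
eef_rot: [-179.9, 0.1, -96.3]
contact_force: [-2.7, 2.4, 7.1]
gripper_width: 0.0198
gripper_force: 20.0
jig tcp [-0.0149  0.1496] tips z 0.05150082849948273 shift [0.0736 0.0004 0.0024] turn [-0.15  0.1   0.24]
```

```bash
python3 -m pendant '[[[0.01,0,0,0,0,0,-1],[0.022,0,0,0,0,0,-1],[0.034,0,0,0,0,0,-1],[0.046,0,0,0,0,0,-1],[0.056,0,0,0,0,0,-1]]]' ; python3 -m pendant '[[[0.006,0,0,0,0,0,-1],[0.012,0,0,0,0,0,-1],[0.0155,0,0,0,0,0,-1],[0.0155,0,0,0,0,0,-1],[0.0155,0,0,0,0,0,-1]]]'; python3 - <<'E'
from h import *
go(-.015,.076,.049)
print(r.get_state()['contact_force'])
im=r.capture('top');cv2.imwrite('pics/t2.png',im[:,:,::-1])
c=cv2.resize(im[170:320,240:440,::-1],None,fx=4,fy=4,interpolation=cv2.INTER_CUBIC);cv2.imwrite('pics/t2c.png',cv2.convertScaleAbs(c,alpha=1.5))
E
```

```text
time_s: 3.15
tcp_pos: [0.5424, -0.0023, 0.2296]
eef_rot: [-179.9, 0.1, -96.3]
contact_force: [-4.5, 5.2, 9.0]
gripper_width: 0.02
gripper_force: 20.0
time_s: 3.65
tcp_pos: [0.5406, -0.0176, 0.2296]
eef_rot: [-179.9, 0.1, -96.3]
contact_force: [-4.4, 3.1, 10.3]
gripper_width: 0.0203
gripper_force: 20.0
jig tcp [-0.0149  0.0778] tips z 0.05145599459669714 shift [0.0018 0.0001 0.0025] turn [-0.11  0.06  0.21]
[-4.38921462  3.10018822 10.31629345]
```

View pics/t2c.png

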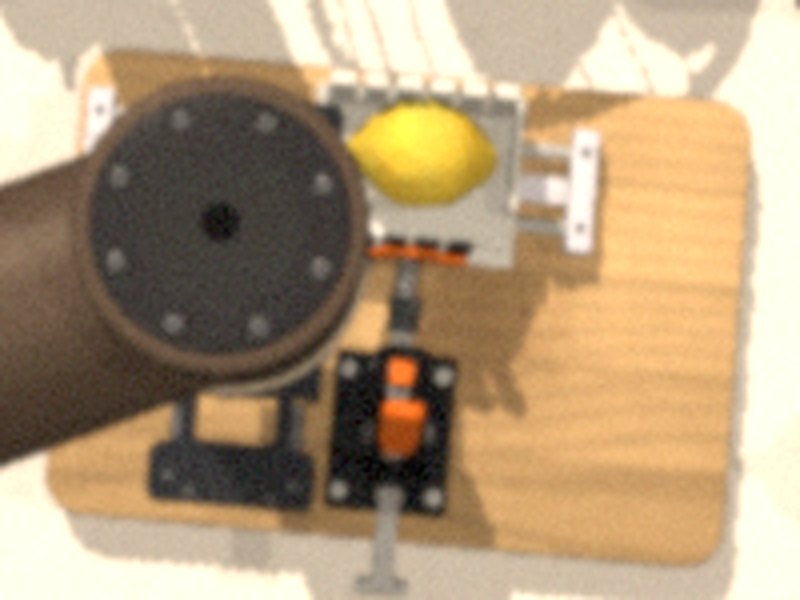

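The carriage has moved about 70 mm (lemon from crop x 283 to 425). I'll go the last 2 mm, then open and let the notch centre it.

```bash
python3 -m pendant '[[[0.001,0,0,0,0,0,-1],[0.0018,0,0,0,0,0,-1],[0.0018,0,0,0,0,0,-1],[0.0018,0,0,0,0,0,-0.05],[0.0018,0,0,0,0,0,-0.05]]]' ; python3 -m pendant '[[[0,0,0,0,0,0,-0.05],[0,0,0,0,0,0,-0.05],[0,0,-0.05,0,0,0,-0.05],[0,0,-0.1,0,0,0,-0.05],[0,0,-0.148,0,0,0,-0.05]]]'; python3 -m pendant '[[[0,0,-0.025,0,0,0,-0.05],[0,0,-0.025,0,0,0,-0.05],[0,0,-0.025,0,0,0,-0.05]]]'; python3 - <<'E'
from h import *
go(-.015,.076,.225)
p=r.camera_params('wrist');im=r.capture('wrist');cv2.imwrite('pics/w2.png',im[:,:,::-1])
hsv=cv2.cvtColor(im,cv2.COLOR_RGB2HSV);h,s,v=cv2.split(hsv)
m=(((h<5)|(h>174))&(s>170)&(v>90)).astype(np.uint8)
n,l,st,ct=cv2.connectedComponentsWithStats(m)
for i in range(1,n):
    if st[i,4]>60:print(st[i],ct[i])
for y in(.072,.076,.08):print(y,proj(p,np.r_[j2w(-.015,y),.089]),proj(p,np.r_[j2w(-.015,y),.097]))
# same statistic in the first wrist view
E
```

```text
time_s: 4.2
tcp_pos: [0.5406, -0.0194, 0.2287]
eef_rot: [-179.9, 0.0, -96.3]
contact_force: [-0.4, -0.5, -0.3]
gripper_width: 0.0311
gripper_force: 0.0
time_s: 4.7
tcp_pos: [0.5402, -0.0198, 0.3775]
eef_rot: [180.0, -0.0, -96.3]
contact_force: [1.1, 0.9, 0.0]
gripper_width: 0.0417
gripper_force: 0.0
time_s: 5.0
tcp_pos: [0.5401, -0.0197, 0.4009]
eef_rot: [-180.0, 0.0, -96.3]
contact_force: [-0.2, -0.4, -0.3]
gripper_width: 0.0415
gripper_force: 0.0
jig tcp [-0.0152  0.0757] tips z 0.22279432482698394 shift [-0.0003 -0.0002 -0.0022] turn [-0.05  0.04  0.2 ]
[  0  87  24  29 261] [  9.09195402 101.36398467]
[ 11 141  23  12  77] [ 23.55844156 147.98701299]
[  0 154  22  15 169] [ 10.60946746 161.72189349]
[312 215  23  25 439] [322.69931663 227.0501139 ]
0.072 [[323.60370078 222.43873839]] [[323.61889851 224.62659765]]
0.076 [[323.58371939 226.99727447]] [[323.59833809 229.29659306]]
0.08 [[323.56387963 231.52349794]] [[323.57792721 233.93262158]]
```

View pics/w2.png

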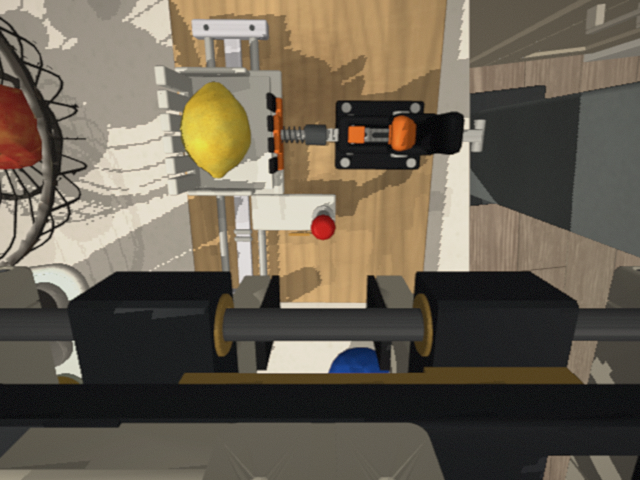

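The knob at (322.7,227.0) matches y = 76 mm exactly, and the jaw (v≈132) is centred on the cradle (72–190), so the carriage is in its notch. The trigger top is at (402,132) and the grip at (440,132). I'll check those against the frame and plan the move to the clamp.

```bash
python3 - <<'E'
from h import *
im=cv2.imread('pics/w2.png');p=r.camera_params('wrist')
for n,x,y,z in(('grip near L',-.0955,.012,.174),('grip near R',-.0955,-.012,.174),('grip front',-.0825,0,.174),('trig top front',-.054,0,.168),('trig L',-.056,.010,.166),('bar end',-.156,0,.068),('pad',.025,0,.091),('padL',.025,.03,.091),('padR',.025,-.03,.091)):
    print(n,proj(p,np.r_[j2w(x,y),z])[0].round(1))
h=cv2.cvtColor(im,cv2.COLOR_BGR2HSV)
m=((h[:,:,0]>5)&(h[:,:,0]<16)&(h[:,:,1]>190)&(h[:,:,2]>110)).astype(np.uint8)
n,l,st,ct=cv2.connectedComponentsWithStats(m)
for i in range(1,n):
    if st[i,4]>80:print('orange',st[i],ct[i].round(1))
d=(im.max(2)<60).astype(np.uint8);d[:,:400]=0;d[160:]=0;d[:100]=0
print('dark cols',np.where(d.sum(0)>8)[0][[0,-1]])
c=d[:,430:462];print('dark rows per col',[(430+k,*np.where(c[:,k])[0][[0,-1]]) for k in range(0,32,5) if c[:,k].any()])
go(-.083,0,.223)
E
```

```text
grip near L [463.8 155.2]
grip near R [468.6 110.8]
grip front [443.1 133.3]
trig top front [390.6 133.3]
trig L [392.4 150.9]
bar end [488.2 135.7]
pad [272.4 134.6]
padL [273.6 173. ]
padR [271.   93.8]
orange [273  98  10  72 384] [277.9 132.8]
orange [388 116  27  35 743] [401.5 133. ]
orange [348 126  17  17 264] [355.7 134. ]
dark cols [400 579]
dark rows per col [(430, np.int64(114), np.int64(154)), (435, np.int64(114), np.int64(152)), (440, np.int64(115), np.int64(152)), (445, np.int64(114), np.int64(153)), (450, np.int64(113), np.int64(153)), (455, np.int64(112), np.int64(152)), (460, np.int64(114), np.int64(146))]
jig tcp [-0.0153  0.0756] tips z 0.22176811735515076 shift [ 0.0754  0.0679 -0.0012] turn [ 0.06 -0.    0.2 ]
```

```bash
python3 -m pendant '[[[0.04,0.03,-0.003,0,0,0.2,0.6],[0.0754,0.068,-0.003,0,0,0.2,0.6],[0.0754,0.068,-0.003,0,0,0.2,0.6],[0.0754,0.068,-0.003,0,0,0.2,0.6],[0.0754,0.068,-0.003,0,0,0.2,0.6]]]' 25; python3 - <<'E'
from h import *
print(r.get_state()['gripper_width'])
go(-.083,0,.139)
p=r.camera_params('wrist');im=r.capture('wrist');cv2.imwrite('pics/w3.png',im[:,:,::-1])
for n,x,y,z in(('grip near',-.0955,0,.174),('grip front',-.0825,0,.174),('trig top front',-.054,0,.168)):
    print(n,proj(p,np.r_[j2w(x,y),z])[0].round(1))
E
```

```text
time_s: 5.55
tcp_pos: [0.4649, -0.0869, 0.403]
eef_rot: [179.9, -0.0, -96.5]
contact_force: [0.1, 0.5, 0.6]
gripper_width: 0.0693
gripper_force: 0.0
0.06927194907896833
jig tcp [-0.0823  0.0004] tips z 0.22486388727247206 shift [0.0003 0.0006 0.0859] turn [ 0.06 -0.02  0.02]
grip near [344.4 257.9]
grip front [323.7 257.9]
trig top front [279.5 254.9]
```

View pics/w3.png

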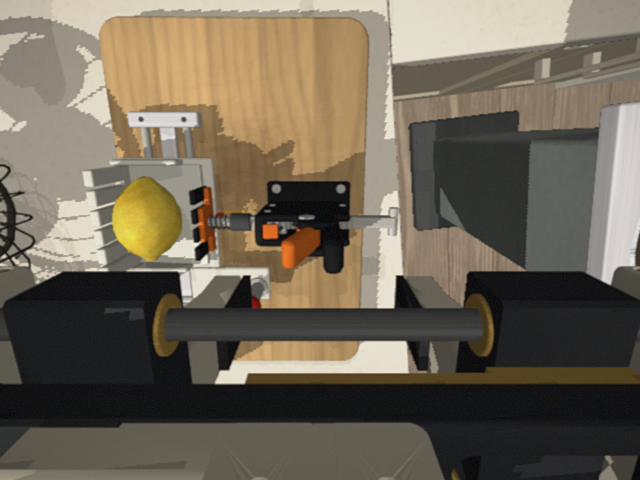

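The grip spans u≈323–343 and the trigger tip is at u≈283, as predicted, so both lie between the finger pads. The jaw (u≈196–212) is clear of the lemon (right edge 182). I'm descending.

```bash
python3 -m pendant '[[[0,0.0005,0.03,0,0,0,0.6],[0,0.0005,0.06,0,0,0,0.6],[0,0.0005,0.085,0,0,0,0.6],[0,0.0005,0.085,0,0,0,0.6],[0,0.0005,0.085,0,0,0,0.6]]]' 25; python3 - <<'E'
from h import *
go(-.083,0,.139)
p=r.camera_params('wrist');im=r.capture('wrist');cv2.imwrite('pics/p0.png',im[:,:,::-1])
E
cat > gap.py <<'E'
import sys
from h import *
p=r.camera_params('wrist');im=r.capture('wrist');cv2.imwrite(f'pics/{sys.argv[1]}.png',im[:,:,::-1])
h=cv2.cvtColor(im,cv2.COLOR_RGB2HSV)
def big(m):
    n,l,st,ct=cv2.connectedComponentsWithStats(m.astype(np.uint8));return sorted([tuple(map(int,s)) for s in st[1:] if s[4]>150],key=lambda s:-s[4])[:4]
H,S,V=cv2.split(h)
print('yellow',big((H>20)&(H<32)&(S>150)&(V>100)));print('orange',big((H>5)&(H<16)&(S>190)&(V>90)))
s=r.get_state();print(s['time_s'],s['gripper_width'],s['gripper_force'],s['contact_force'].round(1))
for f in(.0,.01,.015,.02,.025):print(f,'pad face u',proj(p,np.r_[j2w(.025+f,.0),.091])[0].round(1))
E
python3 gap.py p1
```

```text
time_s: 6.1
tcp_pos: [0.4648, -0.0865, 0.3186]
eef_rot: [179.9, -0.1, -96.5]
contact_force: [1.0, -0.9, -0.0]
gripper_width: 0.07
gripper_force: 0.0
jig tcp [-0.0824  0.0007] tips z 0.14053425726222116 shift [0.0007 0.0006 0.0015] turn [ 0.08 -0.06  0.08]
yellow [(36, 189, 100, 90, 6641)]
orange [(260, 266, 60, 42, 1710), (153, 202, 30, 81, 1167), (239, 256, 23, 21, 422)]
6.2 0.07003433870500786 0.0 [-0.4  0.6  1.1]
0.0 pad face u [153.  257.5]
0.01 pad face u [137.  257.5]
0.015 pad face u [129.  257.5]
0.02 pad face u [121.  257.4]
0.025 pad face u [113.1 257.4]
```

View pics/p0.png

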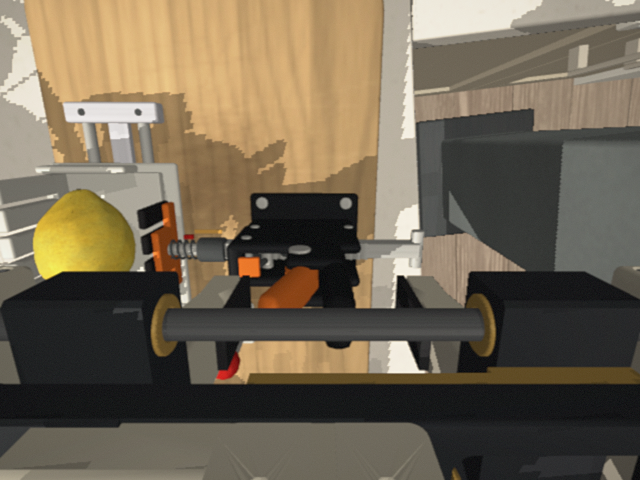

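```bash
python3 -m pendant '[[[0,0,0.001,0,0,0,0.2],[0,0,0.001,0,0,0,-0.2],[0,0,0.001,0,0,0,-1],[0,0,0.001,0,0,0,-1],[0,0,0.001,0,0,0,-1]]]' 25;python3 -m pendant '[[[0,0,0,0,0,0,-1],[0,0,0,0,0,0,-1],[0,0,0,0,0,0,-1],[0,0,0,0,0,0,-1]]]' 25; python3 gap.py q1; python3 -m pendant '[[[0,0,0,0,0,0,0.6],[0,0,0,0,0,0,0.6],[0,0,0,0,0,0,0.6],[0,0,0,0,0,0,0.6],[0,0,0,0,0,0,0.6]]]'; python3 -m pendant '[[[0,0,0,0,0,0,0.6],[0,0,0,0,0,0,0.6],[0,0,0,0,0,0,0.6]]]';python3 gap.py r1|head -3
```

```text
time_s: 6.7
tcp_pos: [0.465, -0.0869, 0.3187]
eef_rot: [-179.8, 0.0, -96.5]
contact_force: [2.0, -0.5, 3.3]
gripper_width: 0.0354
gripper_force: 1.9
time_s: 7.1
tcp_pos: [0.4641, -0.0869, 0.3182]
eef_rot: [-180.0, 0.0, -96.5]
contact_force: [1.6, 1.1, 6.8]
gripper_width: 0.0242
gripper_force: 25.0
yellow [(33, 190, 101, 112, 8200)]
orange [(141, 203, 31, 69, 1166), (293, 267, 26, 41, 874), (238, 258, 22, 14, 289)]
7.15 0.024906782719707383 25.003105401992798 [0.1 0.5 6. ]
0.0 pad face u [150.7 258.7]
0.01 pad face u [134.6 258.7]
0.015 pad face u [126.6 258.7]
0.02 pad face u [118.6 258.7]
0.025 pad face u [110.6 258.7]
time_s: 7.65
tcp_pos: [0.4635, -0.087, 0.3172]
eef_rot: [179.9, -0.0, -96.5]
contact_force: [-0.7, -0.4, -0.2]
gripper_width: 0.0593
gripper_force: 0.0
time_s: 7.95
tcp_pos: [0.4639, -0.087, 0.3176]
eef_rot: [180.0, -0.0, -96.5]
contact_force: [-1.2, 0.4, 1.0]
gripper_width: 0.0698
gripper_force: 0.0
yellow [(31, 191, 102, 90, 6605)]
orange [(257, 268, 60, 40, 1645), (140, 204, 32, 68, 1150), (237, 258, 23, 21, 406)]
8.0 0.06980280840683789 0.0 [0.2 0.2 0.8]
```

The width when squeezed is 24.9 mm, so it is home, and the jaw advanced about 5 mm. The trigger sprang back. Pump 2.

```bash
python3 -m pendant '[[[0,0,0,0,0,0,0.2],[0,0,0,0,0,0,-0.2],[0,0,0,0,0,0,-1],[0,0,0,0,0,0,-1],[0,0,0,0,0,0,-1]]]' 25 >/dev/null;python3 -m pendant '[[[0,0,0,0,0,0,-1],[0,0,0,0,0,0,-1],[0,0,0,0,0,0,-1],[0,0,0,0,0,0,-1]]]' 25 | grep -E "grip|force"; python3 gap.py q2|head -4; python3 -m pendant '[[[0,0,0,0,0,0,0.6],[0,0,0,0,0,0,0.6],[0,0,0,0,0,0,0.6],[0,0,0,0,0,0,0.6],[0,0,0,0,0,0,0.6]]]'>/dev/null; python3 -m pendant '[[[0,0,0,0,0,0,0.6],[0,0,0,0,0,0,0.6],[0,0,0,0,0,0,0.6]]]' >/dev/null;python3 gap.py r2
```

```text
contact_force: [1.5, 0.7, 5.7]
gripper_width: 0.0249
gripper_force: 25.0
yellow [(33, 190, 101, 112, 7917)]
orange [(133, 203, 32, 73, 1220), (293, 267, 26, 41, 876), (238, 258, 22, 14, 292)]
8.95 0.024236949734071474 25.002176463603973 [0.9 0.6 5.6]
0.0 pad face u [150.7 258.7]
yellow [(31, 191, 102, 90, 6310)]
orange [(257, 268, 60, 40, 1649), (132, 204, 33, 68, 1177), (237, 258, 23, 21, 406)]
9.8 0.07022976306199925 0.0 [-0.4 -0.4 -0. ]
0.0 pad face u [149.7 259.3]
0.01 pad face u [133.6 259.3]
0.015 pad face u [125.6 259.3]
0.02 pad face u [117.5 259.3]
0.025 pad face u [109.5 259.3]
```

View pics/r2.png

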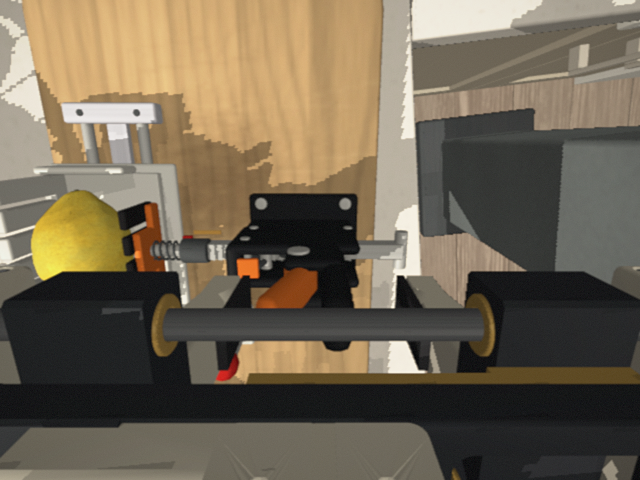

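After pump 2 the comb edge is at u=132 (it was 140) and the teeth overlap the lemon's outline. The spring at u≈155–180 is still long, so it is near contact or just touching. Pump 3.

```bash
python3 -m pendant '[[[0,0,0,0,0,0,0.2],[0,0,0,0,0,0,-0.2],[0,0,0,0,0,0,-1],[0,0,0,0,0,0,-1],[0,0,0,0,0,0,-1]]]' 25 >/dev/null;python3 -m pendant '[[[0,0,0,0,0,0,-1],[0,0,0,0,0,0,-1],[0,0,0,0,0,0,-1],[0,0,0,0,0,0,-1]]]' 25 | grep -E "grip|force"; python3 gap.py q3|head -4; python3 -m pendant '[[[0,0,0,0,0,0,0.6],[0,0,0,0,0,0,0.6],[0,0,0,0,0,0,0.6],[0,0,0,0,0,0,0.6],[0,0,0,0,0,0,0.6]]]'>/dev/null; python3 -m pendant '[[[0,0,0,0,0,0,0.6],[0,0,0,0,0,0,0.6],[0,0,0,0,0,0,0.6]]]' >/dev/null;python3 gap.py r3|head -2
```

```text
contact_force: [1.2, 0.4, 5.8]
gripper_width: 0.0245
gripper_force: 25.0
yellow [(33, 190, 97, 112, 7429)]
orange [(125, 203, 34, 76, 1311), (293, 267, 26, 41, 877), (238, 258, 22, 14, 291)]
10.75 0.024657445304991834 25.002577900886536 [0.4 0.9 6.2]
0.0 pad face u [150.7 258.7]
yellow [(31, 191, 97, 90, 5864)]
orange [(257, 268, 60, 40, 1644), (124, 204, 34, 68, 1225), (237, 258, 23, 21, 404)]
```

The pad is still advancing freely, about 8 px per pump, and the lemon hasn't moved. Pump 4.

```bash
python3 -m pendant '[[[0,0,0,0,0,0,0.2],[0,0,0,0,0,0,-0.2],[0,0,0,0,0,0,-1],[0,0,0,0,0,0,-1],[0,0,0,0,0,0,-1]]]' 25 >/dev/null;python3 -m pendant '[[[0,0,0,0,0,0,-1],[0,0,0,0,0,0,-1],[0,0,0,0,0,0,-1],[0,0,0,0,0,0,-1]]]' 25 | grep -E "grip|force"; python3 gap.py q4|head -4; python3 -m pendant '[[[0,0,0,0,0,0,0.6],[0,0,0,0,0,0,0.6],[0,0,0,0,0,0,0.6],[0,0,0,0,0,0,0.6],[0,0,0,0,0,0,0.6]]]'>/dev/null; python3 -m pendant '[[[0,0,0,0,0,0,0.6],[0,0,0,0,0,0,0.6],[0,0,0,0,0,0,0.6]]]' >/dev/null;python3 gap.py r4|head -2
```

```text
contact_force: [-0.2, 0.9, 7.9]
gripper_width: 0.0248
gripper_force: 25.0
yellow [(32, 190, 96, 112, 7152)]
orange [(121, 203, 34, 76, 1345), (293, 267, 26, 41, 880), (238, 258, 22, 14, 291)]
12.55 0.024563973103942895 25.002450048923492 [-0.   0.6  7.9]
0.0 pad face u [150.8 258.6]
yellow [(31, 191, 97, 90, 5648)]
orange [(257, 268, 60, 40, 1645), (120, 204, 34, 68, 1250), (236, 258, 23, 21, 396)]
```

The pad moved only half as far (4 px, about 2.5 mm), so it is now touching, at roughly 3.5 N. One more squeeze makes about 6.5 N, and I'll hold that one.

```bash
python3 -m pendant '[[[0,0,0,0,0,0,0.2],[0,0,0,0,0,0,-0.2],[0,0,0,0,0,0,-1],[0,0,0,0,0,0,-1],[0,0,0,0,0,0,-1]]]' 25 >/dev/null;python3 -m pendant '[[[0,0,0,0,0,0,-1],[0,0,0,0,0,0,-1],[0,0,0,0,0,0,-1],[0,0,0,0,0,0,-1],[0,0,0,0,0,0,-1]]]' 25 | grep -E "grip|force"; python3 gap.py q5|head -4
python3 - <<'E'
import cv2,numpy as np
a=[cv2.imread(f'pics/{n}.png')[150:320,0:440] for n in('q4','q5')]
cv2.imwrite('pics/cmp.png',cv2.resize(np.vstack(a),None,fx=1.7,fy=1.7))
E
```

```text
contact_force: [-3.1, 2.1, 10.4]
gripper_width: 0.0244
gripper_force: 25.0
yellow [(33, 190, 96, 111, 7107)]
orange [(121, 203, 34, 76, 1339), (293, 267, 26, 41, 882), (238, 257, 22, 15, 300)]
14.45 0.024401839028406085 25.003881454467773 [-2.9  1.9 11.4]
0.0 pad face u [151.1 258.5]
```

View pics/cmp.png

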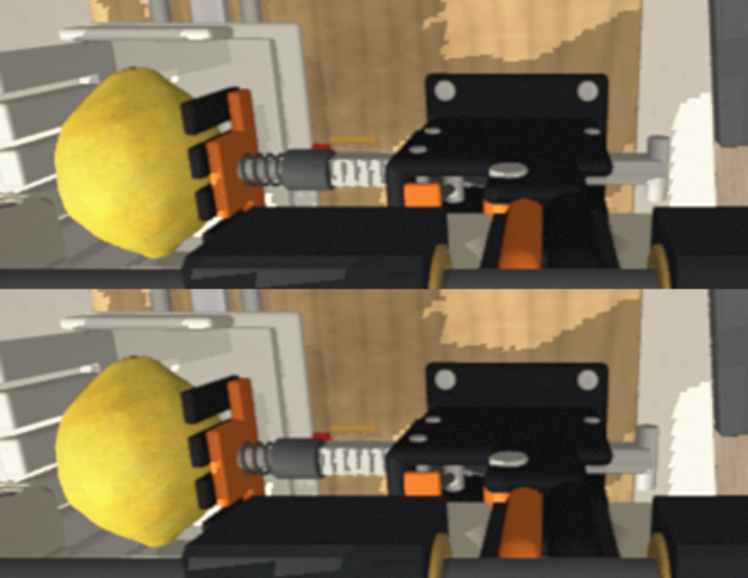

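The comb stayed still (u=121) while the bar advanced and the spring shortened, so the pad is pressed in about 7 mm, or 6–7 N. The lemon and carriage haven't moved, and the trigger is upright and held with 25 N.

```bash
python3 -c "
from plant import r
print(r.close_job())"
```

```text
the job is handed in; nothing more can be done
None
```

The job is handed in, with no verdict returned: the carriage sits in the slicing notch, the jaw bears on the lemon with an estimated 6–7 N after five squeezes, and the gripper is holding the trigger squeezed home.

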